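Roll the lying jar up to its cork bumper and chock it

ROBOT

A 6-joint arm with a two-finger parallel gripper is mounted at the origin on the work surface. World frame = base frame: x ahead of the robot, y to its left, z up, the work surface at z = 0. Lengths are in m, angles in rad, forces in N, time in s.
With the tool pointing down it reaches from about 0.375 to 0.975 m from the base axis. Payload 3.8 kg.
Tool frame: the origin (TCP) lies on the mounting face of the last link; the fingertips stand 173 mm ahead of it and the grasp point (between the pads) lies 155 mm ahead of it; z points along the fingers, y is the line along which they close (so a half turn about z gives the same grasp; the last joint's range is limited). The gripper opens to 85 mm and grips with 20 to 120 N. Pads are 22 mm wide; open, the fingers measure 114 mm over their backs; the gripper's body (76 mm by 85 mm) begins 54 mm behind the grasp point. The pads swing forward as they close: fully open they stand 13 mm farther back than shut.
Start: joints at [-1.186, 0.264, 1.604, -0, 1.274, -0.037], TCP at [0.276, -0.616, 0.405] pointing down, gripper open.
Joint ranges: [-2.63, 2.63], [-0.94, 2.18], [0.31, 2.57], [-1.31, 4.45], [0, 2.66], [-2.55, 2.55]. Speed limits (rad/s): [2.57, 2.57, 3.14, 3.14, 3.14, 3.14].

INTERFACE

Orientations are given as a rotation vector (axis times angle).
In Python, from workcell import bot gives the robot as it stands.
- The arm moves only by the tool drive_tool, never from a script. Its argument "increments" is a list of rows, each an object with "delta_pos": the shift along the tool's x, y, z in mm, a list of three; "turn": the turn about the tool's z in rad; "jaw": the opening, from -1 (shut) to 1 (fully open). A call has 1 to 8 rows; each row shifts and turns the commanded pose from where the row before left it, along the tool's axes as they then stand; what a row does not reach is not made up. A row lasts 1/12 s, in which the tool goes at most 41.7 mm and 7.16 degrees, less where a joint would pass 70% of its speed; a pose out of reach is approached as far as the arm can. A call is refused whole if a number of a shift passes 41.7 or a number of a turn 0.125, either way. A call with a gripper value outside its range is refused whole. The fingers move at their own pace and stop on an object; "grip_force" is the grip in N (left out, the last holds). Time passes only in rows, so rows that do not move let the fingers close. It gives the time, the measured TCP pose, the force, the opening and the grip force at its end, in the units of the state.
- bot.read_state(): the state, without advancing time (a new reading comes with each control period).
- bot.read_camera(name): name is "scene" or "top" or "wrist"; returns a dict with "pixels" (400x640x3 uint8, red, green, blue), "fovy" (degrees; the focal length in pixels is half the picture's height over the tangent of half this angle, whatever the lens; pixels are square), "cx", "cy" (the principal point, pixels), "k1" (the pictures are not rectified: a ray, as slopes to the right and down, at radius r is drawn at 1 + k1 r^2 times it, then the intrinsics apply), "camera_from_world" (4x4, takes a point from world to camera coordinates); the wrist camera has in their place "hand_eye" (4x4, takes a point from camera to tool coordinates, whose origin is the TCP and whose axes are the flange's). Camera axes: x right, y down, z forward; pixel columns grow to the right and rows downward; lengths in m; the calibration is good to about 2 mm. A picture is of the moment at which its call begins: read the wrist's pose just before it. There is no depth.
- bot.finish_job(): hands the job in; it is judged then, once.
The state is a dict: "time": time; "q": joint angles; "joint_vel": joint speeds; "joint_torque": joint torques, N m; "tool_pos": TCP position; "tcp_rot": TCP orientation; "wrist_force": force on the tool from outside, world axes, zero at the start; "torque": the same for the moment, N m; "width": opening from 0.0 (shut) to 1.0 (fully open); "grip_force": force on a finger pad.
Only numpy, scipy, OpenCV 4.12 (cv2) and the standard library are available. Lean on these libraries where they do the work, as an engineer would, in place of code of your own. Each camera call takes 0.05 s, during which the arm holds its last target. There are 200 camera calls.

TASK

Roll the cork-lidded jar along its board, pushing on its side, until you feel it press against the cork bumper; keep it pressed there with a light, steady push for about a second, never hard (about 7 N is right, 14 N too much), then ease off so that it stays against the cork. Then set the wooden chock on the board behind the jar, its thin nose tucked under the jar's side, so that the jar cannot roll back. Keep the jar down on the board throughout, and leave the egg cooker, the glass cup and the spoon alone.

Things in the scene. Friction and masses are not known exactly. Their poses are not given: they have to be found in the camera images.
- board: Fixed plywood board on the table, 190 (its x) by 400 (its y) by 18 mm thick; origin at its underside's centre, so the lane is 18 mm above it. A batten 12 mm wide, 12 mm above the lane, along each long side leaves a lane 153 mm wide. The jar rolls along y; the bumper is at the -y end, the +y end is open.
- bumper: Housing fixed on the lane's -y end, 90 (x) by 30 (y) by 56 mm high, origin at its underside's centre, axes as the board's. A screw stem holds a cork pad (64 wide, 34 high) on its +y side at the height of the jar's axis. Pad face 35 to 71 mm in +y of the origin: differs each time, not measured, find it by feel. It gives 1 mm per 4 N (5 mm at most), springs back; the stem holds.
- jar: Loose smooth-glazed white jar with cork lid lying across the lane, 0.25 to 0.5 kg. Origin on its axis at the middle of the ceramic body, 38 mm above the lane. Body 76 mm diameter, 110 mm long on its x axis (-55 to +55 mm); lid 60 mm diameter from +55 to +77 mm. It turns about its x as it rolls, with slight rolling resistance.
- chock: Loose dark wooden chock, 70 g, on the table past the board's +y end. Origin at the centre of the underside of its grip block, 24 (x) by 36 (y) by 34 mm high (z up). A wedge nose, 36 mm wide, runs out in +x: its top slopes from 22 mm high at x = 12 mm to 3 mm at the tip, x = 46 mm. On the lane and touching the jar, its origin is 61 mm horizontally from the jar's axis.
- cooker: Egg cooker, white base and clear dome, 168 mm diameter, 150 mm high, with a toggle switch; origin at the centre of its underside. Leave alone.
- cup: Drinking glass, 68 mm diameter, 90 mm high; origin at the centre of its underside. Leave alone.
- spoon: Steel egg spoon lying on the table, 140 mm long along its x. Leave alone.
There are look-alikes about, which are no part of the job. What is shaped like the jar but blue or turquoise is not meant.

How it is judged:
On the way, in this order (a step that is already met when the one before it is completed fails the run):
1. the jar is pressed against the cork bumper with at least 2 N for 0.3 s (contact force between jar and bumper above 2 N), for 0.3 s.
2. the chock stands on the board with its nose under the jar's side (x of jar in the frame of chock between 0.053 and 0.069 m and height (world z) of chock below 0.022 m), for 0.2 s.
At the end, for the whole second after the job is handed in: The jar lies square across the lane (0.15 rad), within about 5 mm of touching the cork pad; the chock stands flat on the lane, nose to the jar (0.25 rad), its origin 53 to 69 mm from the jar's axis (61 is touching), within 45 mm of the jar's middle; both at rest (all of step 2 and horizontal distance between cork_c0 and jar below 0.0495 m and angle between the x axis of jar and the x axis of board, either way round below 0.15 rad and height (world z) of jar between 0.052 and 0.06 m and y of jar in the frame of chock between -0.045 and 0.045 m and angle between the y axis of chock and the x axis of board, either way round below 0.25 rad and angle between chock's own z axis and vertical below 0.1 rad and height (world z) of chock above 0.014 m and linear speed of each of jar, chock below 0.01 m/s).
It fails at once if the jar is pressed on the bumper with more than 14 N (contact force between jar and bumper above 14 N).
It fails at once if the jar is lifted off the board by more than 18 mm (height (world z) of jar above 0.074 m).
It fails at once if the egg cooker, the cup or the spoon is moved by more than 15 mm (distance of any of cooker, cup, spoon from where it was at the start of the episode above 0.015 m).
It also fails if it takes over 72 s, if anything falls off the work surface, if the arm or the gripper's body presses on something with over 40 N, if the wrist force passes 120 N, or if a joint passes its speed limit or range.

## Working session

There is one attempt and no reset: what is moved stays moved. The work goes in short steps, Python scripts to look and compute and a tool call to move; the robot and the scene stay as the last step left them, time stands still between calls to the robot, and variables do not carry over. Pictures are saved under pics/ and viewed, at most 10 in all, crops included, and the job is handed in when it is done.

Besides the shell and the picture viewer there is one more tool, called after "Emit:" in YAML: its name, and indented under it one key for each argument. drive_tool: Moves the arm, as the interface text tells. Its arguments: {"type":"object","properties":{"increments":{"type":"array"},"grip_force":{"type":"number"}},"required":["increments"]}

```bash
mkdir -p pics; cat > h.py <<'E'
import numpy as np, cv2
from workcell import bot
from scipy.spatial.transform import Rotation as R
def cam(n):
    s=bot.read_state(); c=bot.read_camera(n)
    if 'camera_from_world' in c: W=np.linalg.inv(np.array(c['camera_from_world']))
    else:
        T=np.eye(4);T[:3,:3]=R.from_rotvec(s['tcp_rot']).as_matrix();T[:3,3]=s['tool_pos'];W=T@np.array(c['hand_eye'])
    c['W']=W;c['f']=200/np.tan(np.radians(c['fovy'])/2);c['img']=cv2.cvtColor(np.array(c['pixels']),cv2.COLOR_RGB2BGR)
    return c
def K(c): return np.array([[c['f'],0,c['cx']],[0,c['f'],c['cy']],[0,0,1.]])
def ray(c,px,z):
    p=cv2.undistortPoints(np.array(px,float).reshape(-1,1,2),K(c),np.array([c['k1'],0,0,0.])).reshape(-1,2)
    d=np.c_[p,np.ones(len(p))]@c['W'][:3,:3].T; o=c['W'][:3,3]
    return o+d*((z-o[2])/d[:,2])[:,None]
def proj(c,P):
    M=np.linalg.inv(c['W']);r,_=cv2.Rodrigues(M[:3,:3])
    return cv2.projectPoints(np.array(P,float).reshape(-1,1,3),r,M[:3,3],K(c),np.array([c['k1'],0,0,0.]))[0].reshape(-1,2)
E
python3 - <<'E'
from h import *
for n in('scene','top'):
    c=cam(n);cv2.imwrite(f'pics/{n}0.png',c['img']);print(n,c['W'][:3,3],c['f'],c['k1'])
s=bot.read_state();print(s['tcp_rot'],s['time'])
E
```

```text
scene [ 1.47214374 -0.02965268  0.73542693] 449.31100163704696 -0.05032197250714702
top [ 0.38736701 -0.01475728  1.26229138] 485.805374623115 0.032863942712064866
[-3.07002902e+00 -6.57238375e-01  5.63061448e-04] 0.1
```

```bash
sleep 1
```

```text
(no output)
```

View pics/top0.png

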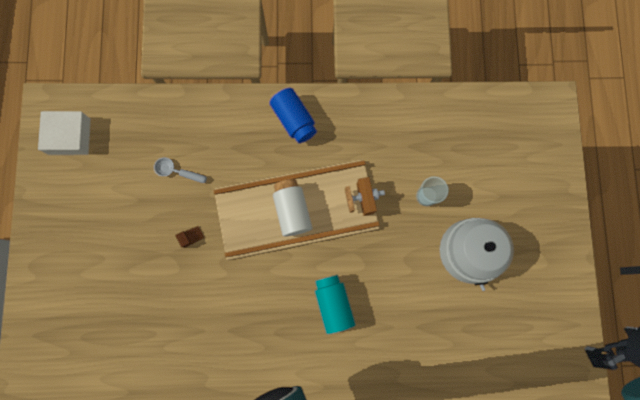

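View pics/scene0.png

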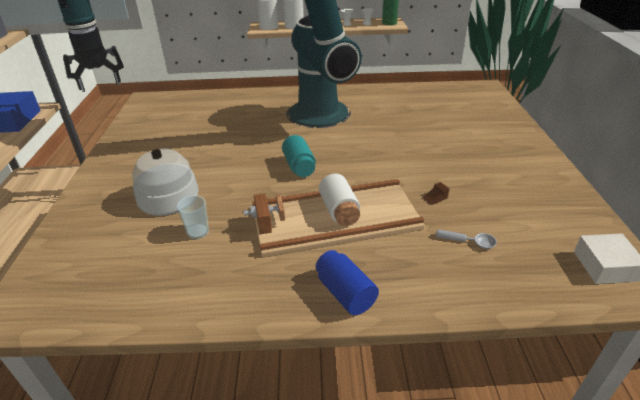

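The top view shows the white jar with its cork lid at about (292,208). It lies on the board, whose corners are near (216,190), (366,163), (379,229) and (227,257), with the bumper at (365,196). Candidates for the jar are blue (293,115), turquoise (335,305) and white with cork (292,208), and I choose the white one. The dark chock is at (189,237), the spoon at (180,170), the cup at (433,191) and the cooker at (477,250). I'll check with one close crop.

```bash
python3 - <<'E'
from h import *
c=cam('top');im=c['img']
cv2.imwrite('pics/crop1.png',cv2.resize(im[145:270,165:395],None,fx=3.4,fy=3.4,interpolation=cv2.INTER_CUBIC))
# board edges: batten brown
print(ray(c,[[216,190],[366,163],[379,229],[227,257]],0.030).round(3))
hsv=cv2.cvtColor(im,cv2.COLOR_BGR2HSV)
m=cv2.inRange(hsv,(0,0,140),(180,60,255));m[:, :265]=0;m[:,320:]=0;m[:170]=0;m[245:]=0
cs=max(cv2.findContours(m,0,1)[0],key=cv2.contourArea);print('jar',cv2.minAreaRect(cs))
r=cv2.boxPoints(cv2.minAreaRect(cs));print(ray(c,r,0.056).round(3),ray(c,[r.mean(0)],0.056))
m=cv2.inRange(im,(0,0,0),(60,60,100));m2=np.zeros_like(m);m2[220:255,170:210]=m[220:255,170:210]
cs=max(cv2.findContours(m2,0,1)[0],key=cv2.contourArea);rr=cv2.minAreaRect(cs);print('chock',rr,ray(c,cv2.boxPoints(rr),0.01).round(3))
E
```

```text
[[ 0.645  0.229  0.03 ]
 [ 0.713 -0.16   0.03 ]
 [ 0.539 -0.188  0.03 ]
 [ 0.473  0.198  0.03 ]]
jar ((288.3529357910156, 210.41177368164062), (45.59669876098633, 24.253562927246094), 75.96376037597656)
[[ 0.635  0.086  0.056]
 [ 0.649  0.026  0.056]
 [ 0.536 -0.001  0.056]
 [ 0.522  0.058  0.056]] [[0.58533029 0.04238113 0.056     ]]
chock ((189.80001831054688, 236.6000213623047), (15.205260276794434, 24.149534225463867), 63.43495178222656) [[0.532 0.333 0.01 ]
 [0.559 0.279 0.01 ]
 [0.524 0.261 0.01 ]
 [0.497 0.315 0.01 ]]
```

View pics/crop1.png

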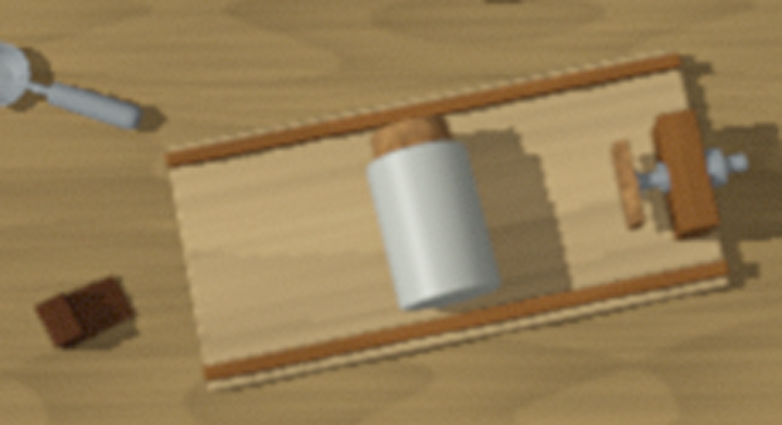

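The crop confirms the white jar with a cork lid, skewed slightly. The cork pad face is at crop (617,185). The chock's block is at crop (60,320) and its nose points right and up, towards (130,285).

```bash
cat >> h.py <<'E'
yaw=0.171; bc=np.array([.5925,.020])
X=np.array([np.cos(yaw),np.sin(yaw)]);Y=np.array([-X[1],X[0]])
def tob(P): d=np.atleast_2d(P)[:,:2]-bc; return np.c_[d@X,d@Y]
def tow(b): return bc+b[0]*X+b[1]*Y
def totool(v):  # world vec -> tool mm at current pose
    return R.from_rotvec(bot.read_state()['tcp_rot']).as_matrix().T@np.array(v)*1000
E
python3 - <<'E'
from h import *
c=cam('top')
f=lambda L,z: ray(c,np.array(L)/3.4+[165,145],z)
P=f([[368,170],[463,140],[498,285],[402,308]],.056);print(P.round(3),tob(P).round(3),tob(P.mean(0)),P.mean(0))
print('pad',tob(f([[613,145],[628,226]],.056)))
print('bumper',tob(f([[655,115],[692,108],[717,228],[680,238]],.074)))
Q=f([[38,306],[72,293],[62,348]],.034);print('blocktop',Q.round(3));print('tipedge',f([[118,277],[134,310]],.003).round(3))
t=tow([0,.16]);print(t)
s=bot.read_state();print(s['tool_pos'],tow([0,.13]),totool(np.r_[tow([0,.13]),.405]-s['tool_pos']),s['wrist_force'])
E
```

```text
[[ 0.625  0.08   0.056]
 [ 0.647  0.01   0.056]
 [ 0.538 -0.015  0.056]
 [ 0.522  0.055  0.056]] [[ 0.042  0.054]
 [ 0.052 -0.019]
 [-0.06  -0.025]
 [-0.063  0.047]] [[-0.00714306  0.01396726]] [0.58308434 0.03254803 0.056     ]
pad [[ 0.02822511 -0.12882988]
 [-0.03392275 -0.12799282]]
bumper [[ 0.04128724 -0.16177903]
 [ 0.04154846 -0.18976471]
 [-0.0497952  -0.18982355]
 [-0.05211893 -0.1617165 ]]
blocktop [[0.53  0.325 0.034]
 [0.539 0.3   0.034]
 [0.498 0.306 0.034]]
tipedge [[0.555 0.274 0.003]
 [0.529 0.261 0.003]]
[0.56527314 0.17766641]
[ 0.27627163 -0.61564724  0.40384539] [0.57037818 0.14810396] [ 5.81035833e+02 -5.76379333e+02 -3.34007535e-01] [ 0.82278375 -0.00589051 -0.61149054]
```

Emit:
drive_tool:
  increments:
    - {"delta_pos":[29,-28.8,0],"turn":0,"jaw":1}
    - {"delta_pos":[29,-28.8,0],"turn":0,"jaw":1}
    - {"delta_pos":[29,-28.8,0],"turn":0,"jaw":1}
    - {"delta_pos":[29,-28.8,0],"turn":0,"jaw":1}
    - {"delta_pos":[29,-28.8,0],"turn":0,"jaw":1}
    - {"delta_pos":[29,-28.8,0],"turn":0,"jaw":1}
    - {"delta_pos":[29,-28.8,0],"turn":0,"jaw":1}
    - {"delta_pos":[29,-28.8,0],"turn":0,"jaw":1}

```text
time: 0.87
tool_pos: [0.3938, -0.3087, 0.4046]
tcp_rot: [3.072, 0.657, 0.0]
wrist_force: [1.1, 0.1, 0.1]
width: 1.002
grip_force: 0.0
```

Emit:
drive_tool:
  increments:
    - {"delta_pos":[29,-28.8,0],"turn":0,"jaw":1}
    - {"delta_pos":[29,-28.8,0],"turn":0,"jaw":1}
    - {"delta_pos":[29,-28.8,0],"turn":0,"jaw":1}
    - {"delta_pos":[29,-28.8,0],"turn":0,"jaw":1}
    - {"delta_pos":[29,-28.8,0],"turn":0,"jaw":1}
    - {"delta_pos":[29,-28.8,0],"turn":0,"jaw":1}
    - {"delta_pos":[29,-28.8,0],"turn":0,"jaw":1}
    - {"delta_pos":[29,-28.8,0],"turn":0,"jaw":1}

```text
time: 1.53
tool_pos: [0.5111, -0.0034, 0.4048]
tcp_rot: [3.072, 0.658, 0.001]
wrist_force: [0.3, -0.5, -0.3]
width: 0.998
grip_force: 0.0
```

Emit:
drive_tool:
  increments:
    - {"delta_pos":[29,-28.8,0],"turn":0,"jaw":1}
    - {"delta_pos":[29,-28.8,0],"turn":0,"jaw":1}
    - {"delta_pos":[29,-28.8,0],"turn":0,"jaw":1}
    - {"delta_pos":[29,-28.8,0],"turn":0,"jaw":1}
    - {"delta_pos":[0,0,0],"turn":-0.12,"jaw":1}
    - {"delta_pos":[0,0,0],"turn":-0.12,"jaw":1}
    - {"delta_pos":[0,0,0],"turn":-0.12,"jaw":1}
    - {"delta_pos":[0,0,0],"turn":-0.12,"jaw":1}

```text
time: 2.2
tool_pos: [0.5696, 0.1478, 0.4042]
tcp_rot: [-2.823, -1.379, 0.001]
wrist_force: [0.2, 0.4, 0.3]
width: 1.001
grip_force: 0.0
```

Emit:
drive_tool:
  increments:
    - {"delta_pos":[0,0,0],"turn":-0.12,"jaw":1}
    - {"delta_pos":[0,0,0],"turn":-0.12,"jaw":1}
    - {"delta_pos":[0,0,0],"turn":-0.12,"jaw":1}
    - {"delta_pos":[0,0,0],"turn":-0.12,"jaw":1}
    - {"delta_pos":[0,0,0],"turn":-0.12,"jaw":1}
    - {"delta_pos":[0,0,0],"turn":-0.12,"jaw":1}
    - {"delta_pos":[0,0,0],"turn":-0.12,"jaw":1}
    - {"delta_pos":[0,0,0],"turn":0,"jaw":1}

```text
time: 2.87
tool_pos: [0.5696, 0.1471, 0.4045]
tcp_rot: [-2.02, -2.406, 0.001]
wrist_force: [-0.2, -0.1, -0.7]
width: 0.998
grip_force: 0.0
```

```bash
python3 - <<'E'
from h import *
s=bot.read_state();M=R.from_rotvec(s['tcp_rot']).as_matrix()
print(s['time'],s['tool_pos'],tob(s['tool_pos']),M.round(3),np.arctan2(M[1,1],M[0,1]),s['wrist_force'],s['q'])
c=cam('wrist');cv2.imwrite('pics/w1.png',c['img'])
E
```

```text
2.8667 [0.56959434 0.14709477 0.40445355] [[-0.00094414  0.12913891]] [[-0.173  0.985 -0.   ]
 [ 0.985  0.173 -0.   ]
 [-0.    -0.    -1.   ]] 0.1739554314096645 [-0.18477329 -0.1196922  -0.70800182] [ 2.10394189e-01  1.01367017e-01  1.79498690e+00 -3.65181892e-05
  1.24562981e+00  3.64504210e-02]
```

View pics/w1.png

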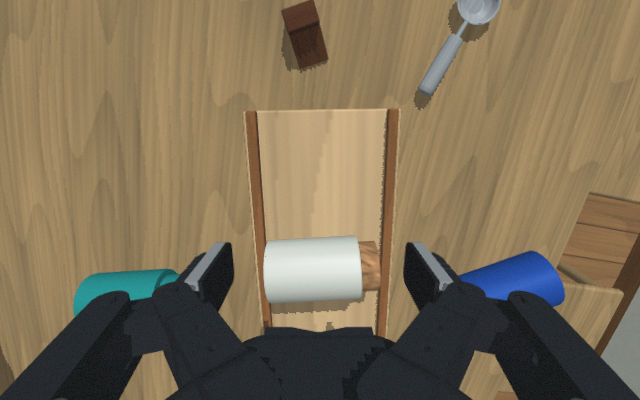

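The wrist view shows the board's open end at row 110, columns 246–399, and the jar body at columns 264–362, rows 237–302. The chock is at about (305,35) with its nose pointing down. I'll measure from this view.

```bash
python3 - <<'E'
from h import *
c=cam('wrist');im=c['img']
E=ray(c,[[246,112],[399,109]],.03);print('battens end',E.round(3),tob(E).round(4),np.linalg.norm(E[0]-E[1]))
S=ray(c,[[258,200],[383,200],[260,130],[387,130]],.018);print('lane',tob(S).round(4))
J=ray(c,[[265,240],[357,237],[362,298],[267,302]],.056);print('jar',tob(J).round(4),tob(J.mean(0)).round(4))
g=im.max(2);m=(g<110).astype(np.uint8)*255;m2=np.zeros_like(m);m2[0:75,275:335]=m[0:75,275:335]
cv2.imwrite('pics/w1c.png',cv2.resize(im[0:80,260:350],None,fx=7,fy=7,interpolation=cv2.INTER_CUBIC))
E
```

```text
battens end [[0.475 0.204 0.03 ]
 [0.648 0.237 0.03 ]] [[-0.0841  0.2016]
 [ 0.0912  0.2045]] 0.17531266507298052
lane [[-0.0789  0.0926]
 [ 0.0816  0.0921]
 [-0.0714  0.1806]
 [ 0.0815  0.1802]]
jar [[-0.0653  0.0541]
 [ 0.0445  0.0577]
 [ 0.054  -0.0271]
 [-0.0678 -0.0329]] [[-0.0086  0.013 ]]
```

View pics/w1c.png

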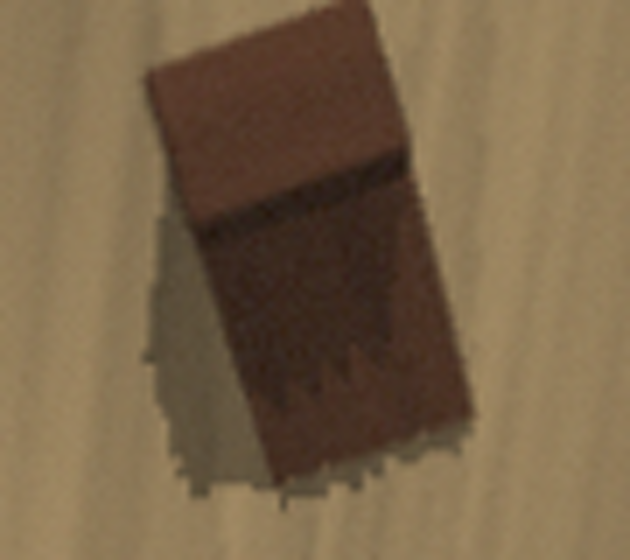

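The crop shows the block's top face with corners (150,72), (368,0), (408,150) and (195,228), and the nose tip at (275,483) and (472,415). I'll descend behind the jar with the jaw at about 60 mm, so that both fingers push on the body.

```bash
python3 - <<'E'
from h import *
c=cam('wrist')
f=lambda L: np.array(L)/7+[260,0]
T=ray(c,f([[150,72],[368,0],[408,150],[195,228]]),.034);N=ray(c,f([[275,483],[472,415]]),.003)
print(T.round(4),T.mean(0),N.round(4),np.linalg.norm(T[1]-T[0]),np.linalg.norm(T[2]-T[1]),np.linalg.norm(N[1]-N[0]))
d=N.mean(0)-T.mean(0);print('dir',np.degrees(np.arctan2(d[1],d[0])),np.hypot(d[0],d[1]),'ydirs',[np.degrees(np.arctan2(*(b-a)[1::-1])) for a,b in((T[0],T[1]),(T[3],T[2]),(N[0],N[1]))])
E
```

```text
[[0.5017 0.3141 0.034 ]
 [0.5324 0.3291 0.034 ]
 [0.5417 0.3098 0.034 ]
 [0.5115 0.2938 0.034 ]] [0.52183527 0.31169551 0.034     ] [[0.5265 0.2634 0.003 ]
 [0.5578 0.2797 0.003 ]] 0.03412840897998177 0.021424979923417915 0.035184494032682444
dir -63.16524160178929 0.045006053944823335 ydirs [np.float64(26.05495726342267), np.float64(28.013828903699704), np.float64(27.482299232799733)]
```

Emit:
drive_tool:
  increments:
    - {"delta_pos":[0,-6,40],"turn":0,"jaw":0.4}
    - {"delta_pos":[0,0,41],"turn":0,"jaw":0.4}
    - {"delta_pos":[0,0,41],"turn":0,"jaw":0.4}
    - {"delta_pos":[0,0,41],"turn":0,"jaw":0.4}
    - {"delta_pos":[0,0,40],"turn":0,"jaw":0.4}
    - {"delta_pos":[0,0,0],"turn":0,"jaw":0.4}
    - {"delta_pos":[0,0,0],"turn":0,"jaw":0.4}

```text
time: 3.6
tool_pos: [0.5621, 0.1458, 0.199]
tcp_rot: [-2.023, -2.398, 0.009]
wrist_force: [0.5, 0.1, 0.6]
width: 0.699
grip_force: 0.0
```

Emit:
drive_tool:
  increments:
    - {"delta_pos":[-15,0,0],"turn":0,"jaw":0.4}
    - {"delta_pos":[-15,0,0],"turn":0,"jaw":0.4}
    - {"delta_pos":[-10,0,0],"turn":0,"jaw":0.4}
    - {"delta_pos":[-5,0,0],"turn":0,"jaw":0.4}

```text
time: 3.93
tool_pos: [0.5734, 0.101, 0.2052]
tcp_rot: [2.023, 2.398, 0.007]
wrist_force: [0.4, 0.1, 0.2]
width: 0.699
grip_force: 0.0
```

Emit:
drive_tool:
  increments:
    - {"delta_pos":[0,0,3],"turn":0,"jaw":0.4}
    - {"delta_pos":[0,0,0],"turn":0,"jaw":0.4}

```text
time: 4.1
tool_pos: [0.5719, 0.1017, 0.1998]
tcp_rot: [2.024, 2.401, 0.003]
wrist_force: [-0.2, -0.2, 0.4]
width: 0.701
grip_force: 0.0
```

```bash
python3 - <<'E'
from h import *
s=bot.read_state();M=R.from_rotvec(s['tcp_rot']).as_matrix()
print(s['time'],s['tool_pos'],tob(s['tool_pos']),M.round(4),s['wrist_force'],(M.T@s['wrist_force']).round(2))
E
```

```text
4.1 [0.57192883 0.10171454 0.19979453] [[-0.00636595  0.08402329]] [[-1.690e-01  9.856e-01  1.900e-03]
 [ 9.856e-01  1.690e-01  5.000e-04]
 [ 2.000e-04  1.900e-03 -1.000e+00]] [-0.24748429 -0.18329489  0.35440691] [-0.14 -0.27 -0.35]
```

Emit:
drive_tool:
  increments:
    - {"delta_pos":[-7,0,0],"turn":0,"jaw":0.4}
    - {"delta_pos":[-6,0,0],"turn":0,"jaw":0.4}
    - {"delta_pos":[-4,0,0],"turn":0,"jaw":0.4}
    - {"delta_pos":[-3,0,0],"turn":0,"jaw":0.4}
    - {"delta_pos":[-3,0,0],"turn":0,"jaw":0.4}
    - {"delta_pos":[-3,0,0],"turn":0,"jaw":0.4}
    - {"delta_pos":[-4,0,0],"turn":0,"jaw":0.4}
    - {"delta_pos":[-4,0,0],"turn":0,"jaw":0.4}

```text
time: 4.77
tool_pos: [0.5773, 0.068, 0.1986]
tcp_rot: [-2.023, -2.403, 0.0]
wrist_force: [-0.2, -0.4, -0.3]
width: 0.7
grip_force: 0.0
```

Emit:
drive_tool:
  increments:
    - {"delta_pos":[-4,0,0],"turn":0,"jaw":0.4}
    - {"delta_pos":[-4,0,0],"turn":0,"jaw":0.4}
    - {"delta_pos":[-4,0,0],"turn":0,"jaw":0.4}
    - {"delta_pos":[-4,0,0],"turn":0,"jaw":0.4}
    - {"delta_pos":[-4,0,0],"turn":0,"jaw":0.4}
    - {"delta_pos":[-4,0,0],"turn":0,"jaw":0.4}
    - {"delta_pos":[-4,0,0],"turn":0,"jaw":0.4}
    - {"delta_pos":[-4,0,0],"turn":0,"jaw":0.4}

```text
time: 5.43
tool_pos: [0.5827, 0.0363, 0.1987]
tcp_rot: [-2.024, -2.403, 0.0]
wrist_force: [-0.5, 1.2, 0.0]
width: 0.703
grip_force: 0.0
```

```bash
python3 - <<'E'
from h import *
s=bot.read_state();M=R.from_rotvec(s['tcp_rot']).as_matrix()
print(s['time'],s['tool_pos'],tob(s['tool_pos']),s['wrist_force'],(M.T@s['wrist_force']).round(2))
c=cam('top');im=c['img'][145:270,165:395];cv2.imwrite('pics/t2.png',cv2.resize(im,None,fx=3.4,fy=3.4,interpolation=cv2.INTER_CUBIC))
E
```

```text
5.4333 [0.58271522 0.03630479 0.19867312] [[-0.00686752  0.01773204]] [-0.51711141  1.15719797  0.0490692 ] [ 1.23 -0.31 -0.05]
```

View pics/t2.png

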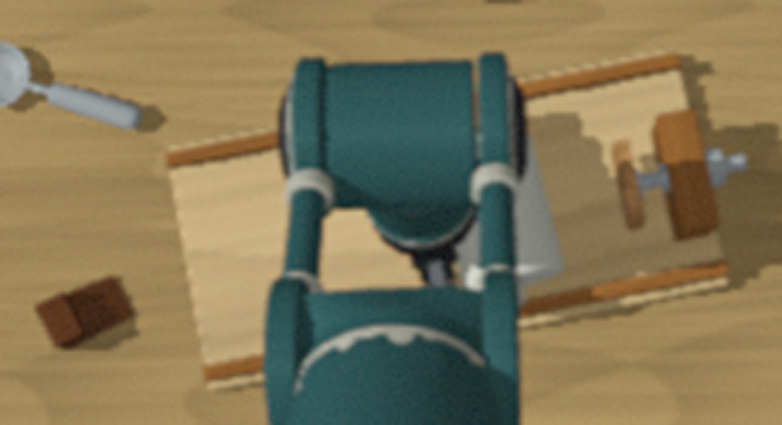

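The jar is rolling ahead of the fingers. Its front edge is at about crop x = 545 and the pad is at 617, leaving roughly 55 mm.

Emit:
drive_tool:
  increments:
    - {"delta_pos":[-4,0,0],"turn":0,"jaw":0.4}
    - {"delta_pos":[-4,0,0],"turn":0,"jaw":0.4}
    - {"delta_pos":[-4,0,0],"turn":0,"jaw":0.4}
    - {"delta_pos":[-4,0,0],"turn":0,"jaw":0.4}
    - {"delta_pos":[-4,0,0],"turn":0,"jaw":0.4}
    - {"delta_pos":[-4,0,0],"turn":0,"jaw":0.4}
    - {"delta_pos":[-4,0,0],"turn":0,"jaw":0.4}
    - {"delta_pos":[-4,0,0],"turn":0,"jaw":0.4}

```text
time: 6.15
tool_pos: [0.5882, 0.0048, 0.1987]
tcp_rot: [2.024, 2.403, 0.0]
wrist_force: [1.0, 0.5, -0.1]
width: 0.7
grip_force: 0.0
```

Emit:
drive_tool:
  increments:
    - {"delta_pos":[-3,0,0],"turn":0,"jaw":0.4}
    - {"delta_pos":[-2,0,0],"turn":0,"jaw":0.4}
    - {"delta_pos":[-2,0,0],"turn":0,"jaw":0.4}
    - {"delta_pos":[-2,0,0],"turn":0,"jaw":0.4}
    - {"delta_pos":[-2,0,0],"turn":0,"jaw":0.4}
    - {"delta_pos":[-1.5,0,0],"turn":0,"jaw":0.4}
    - {"delta_pos":[-1.5,0,0],"turn":0,"jaw":0.4}

```text
time: 6.73
tool_pos: [0.5905, -0.0087, 0.1987]
tcp_rot: [2.024, 2.403, 0.0]
wrist_force: [-0.4, 0.0, 0.1]
width: 0.701
grip_force: 0.0
```

Emit:
drive_tool:
  increments:
    - {"delta_pos":[-1,0,0],"turn":0,"jaw":0.4}
    - {"delta_pos":[-1,0,0],"turn":0,"jaw":0.4}

```text
time: 6.9
tool_pos: [0.5909, -0.0106, 0.1987]
tcp_rot: [-2.024, -2.403, -0.0]
wrist_force: [-0.1, -0.4, 0.6]
width: 0.704
grip_force: 0.0
```

Emit:
drive_tool:
  increments:
    - {"delta_pos":[-1,0,0],"turn":0,"jaw":0.4}
    - {"delta_pos":[-1,0,0],"turn":0,"jaw":0.4}

```text
time: 7.07
tool_pos: [0.5912, -0.0126, 0.1987]
tcp_rot: [-2.023, -2.403, 0.0]
wrist_force: [-0.0, 0.3, 1.4]
width: 0.698
grip_force: 0.0
```

Emit:
drive_tool:
  increments:
    - {"delta_pos":[-1,0,0],"turn":0,"jaw":0.4}
    - {"delta_pos":[-1,0,0],"turn":0,"jaw":0.4}
    - {"delta_pos":[-1,0,0],"turn":0,"jaw":0.4}
    - {"delta_pos":[-1,0,0],"turn":0,"jaw":0.4}

```text
time: 7.4
tool_pos: [0.5919, -0.0166, 0.1987]
tcp_rot: [-2.024, -2.403, 0.0]
wrist_force: [-0.1, -0.1, -0.5]
width: 0.698
grip_force: 0.1
```

Emit:
drive_tool:
  increments:
    - {"delta_pos":[-1,0,0],"turn":0,"jaw":0.4}
    - {"delta_pos":[-1,0,0],"turn":0,"jaw":0.4}

```text
time: 7.57
tool_pos: [0.5923, -0.0183, 0.1988]
tcp_rot: [2.024, 2.403, 0.001]
wrist_force: [0.3, 2.2, 0.6]
width: 0.701
grip_force: 0.8
```

Emit:
drive_tool:
  increments:
    - {"delta_pos":[-0.5,0,0],"turn":0,"jaw":0.4}
    - {"delta_pos":[0,0,0],"turn":0,"jaw":0.4}

```text
time: 7.73
tool_pos: [0.5925, -0.0189, 0.1988]
tcp_rot: [2.023, 2.403, 0.001]
wrist_force: [0.9, 1.6, 0.4]
width: 0.701
grip_force: 0.6
```

Emit:
drive_tool:
  increments:
    - {"delta_pos":[-0.7,0,0],"turn":0,"jaw":0.4}
    - {"delta_pos":[0,0,0],"turn":0,"jaw":0.4}

```text
time: 7.9
tool_pos: [0.5925, -0.0196, 0.1988]
tcp_rot: [2.023, 2.403, 0.0]
wrist_force: [-0.1, 1.2, 1.1]
width: 0.7
grip_force: 0.8
```

Emit:
drive_tool:
  increments:
    - {"delta_pos":[-0.7,0,0],"turn":0,"jaw":0.4}
    - {"delta_pos":[0,0,0],"turn":0,"jaw":0.4}

```text
time: 8.07
tool_pos: [0.5926, -0.0202, 0.1988]
tcp_rot: [-2.024, -2.403, -0.001]
wrist_force: [1.1, 2.9, 0.7]
width: 0.702
grip_force: 1.3
```

Emit:
drive_tool:
  increments:
    - {"delta_pos":[-0.7,0,0],"turn":0,"jaw":0.4}
    - {"delta_pos":[0,0,0],"turn":0,"jaw":0.4}

```text
time: 8.23
tool_pos: [0.5927, -0.0207, 0.1988]
tcp_rot: [-2.023, -2.403, -0.001]
wrist_force: [0.9, 5.0, 0.5]
width: 0.699
grip_force: 2.3
```

Emit:
drive_tool:
  increments:
    - {"delta_pos":[-0.5,0,0],"turn":0,"jaw":0.4}
    - {"delta_pos":[0,0,0],"turn":0,"jaw":0.4}

```text
time: 8.4
tool_pos: [0.5928, -0.021, 0.1988]
tcp_rot: [-2.023, -2.403, -0.001]
wrist_force: [0.6, 5.6, 1.7]
width: 0.701
grip_force: 2.8
```

Emit:
drive_tool:
  increments:
    - {"delta_pos":[-0.3,0,0],"turn":0,"jaw":0.4}
    - {"delta_pos":[0,0,0],"turn":0,"jaw":0.4}
    - {"delta_pos":[0,0,0],"turn":0,"jaw":0.4}
    - {"delta_pos":[0,0,0],"turn":0,"jaw":0.4}

```text
time: 8.73
tool_pos: [0.5928, -0.0211, 0.1988]
tcp_rot: [-2.023, -2.403, -0.001]
wrist_force: [0.0, 6.1, 1.3]
width: 0.696
grip_force: 3.1
```

Emit:
drive_tool:
  increments:
    - {"delta_pos":[0,0,0],"turn":0,"jaw":0.4}
    - {"delta_pos":[0,0,0],"turn":0,"jaw":0.4}
    - {"delta_pos":[0,0,0],"turn":0,"jaw":0.4}
    - {"delta_pos":[0,0,0],"turn":0,"jaw":0.4}
    - {"delta_pos":[0,0,0],"turn":0,"jaw":0.4}
    - {"delta_pos":[0,0,0],"turn":0,"jaw":0.4}
    - {"delta_pos":[0,0,0],"turn":0,"jaw":0.4}
    - {"delta_pos":[0,0,0],"turn":0,"jaw":0.4}

```text
time: 9.4
tool_pos: [0.5928, -0.0211, 0.1988]
tcp_rot: [-2.023, -2.403, -0.001]
wrist_force: [0.1, 6.4, 1.2]
width: 0.7
grip_force: 3.1
```

Emit:
drive_tool:
  increments:
    - {"delta_pos":[0.4,0,0],"turn":0,"jaw":0.4}
    - {"delta_pos":[0.4,0,0],"turn":0,"jaw":0.4}
    - {"delta_pos":[0.4,0,0],"turn":0,"jaw":0.4}
    - {"delta_pos":[0.4,0,0],"turn":0,"jaw":0.4}
    - {"delta_pos":[0.3,0,0],"turn":0,"jaw":0.4}
    - {"delta_pos":[0.2,0,0],"turn":0,"jaw":0.4}
    - {"delta_pos":[0.2,0,0],"turn":0,"jaw":0.4}
    - {"delta_pos":[0,0,0],"turn":0,"jaw":0.4}

```text
time: 10.07
tool_pos: [0.5921, -0.0198, 0.1984]
tcp_rot: [-2.024, -2.403, 0.001]
wrist_force: [-0.3, 0.1, -0.5]
width: 0.698
grip_force: 0.2
```

Emit:
drive_tool:
  increments:
    - {"delta_pos":[0.2,0,0],"turn":0,"jaw":0.4}
    - {"delta_pos":[0.2,0,0],"turn":0,"jaw":0.4}
    - {"delta_pos":[0.2,0,0],"turn":0,"jaw":0.4}
    - {"delta_pos":[0.2,0,0],"turn":0,"jaw":0.4}
    - {"delta_pos":[0.2,0,0],"turn":0,"jaw":0.4}
    - {"delta_pos":[0.2,0,0],"turn":0,"jaw":0.4}
    - {"delta_pos":[0.2,0,0],"turn":0,"jaw":0.4}
    - {"delta_pos":[0,0,0],"turn":0,"jaw":0.4}

```text
time: 10.73
tool_pos: [0.5922, -0.0181, 0.1987]
tcp_rot: [2.024, 2.403, 0.0]
wrist_force: [-0.1, 0.1, -0.6]
width: 0.699
grip_force: 0.0
```

Emit:
drive_tool:
  increments:
    - {"delta_pos":[15,0,0],"turn":0,"jaw":0.6}
    - {"delta_pos":[30,0,0],"turn":0,"jaw":1}
    - {"delta_pos":[30,-2,-25],"turn":0,"jaw":1}
    - {"delta_pos":[30,-2,-25],"turn":0,"jaw":1}
    - {"delta_pos":[30,-2,-25],"turn":0,"jaw":1}
    - {"delta_pos":[30,-2,-25],"turn":0,"jaw":1}
    - {"delta_pos":[35,-2,0],"turn":0,"jaw":1}
    - {"delta_pos":[40,-2,0],"turn":0,"jaw":1}

```text
time: 11.4
tool_pos: [0.5397, 0.2182, 0.3017]
tcp_rot: [2.023, 2.4, 0.007]
wrist_force: [0.1, 0.3, -0.4]
width: 1.001
grip_force: 0.0
```

Emit:
drive_tool:
  increments:
    - {"delta_pos":[40,0,0],"turn":0,"jaw":1}
    - {"delta_pos":[40,0,0],"turn":0,"jaw":1}
    - {"delta_pos":[17,0,0],"turn":0,"jaw":1}
    - {"delta_pos":[0,0,0],"turn":-0.1,"jaw":1}
    - {"delta_pos":[0,0,0],"turn":-0.1,"jaw":1}
    - {"delta_pos":[0,0,0],"turn":-0.1,"jaw":1}
    - {"delta_pos":[0,0,0],"turn":0,"jaw":1}

```text
time: 11.98
tool_pos: [0.5222, 0.3129, 0.2985]
tcp_rot: [-1.637, -2.681, 0.0]
wrist_force: [0.1, 0.7, 0.2]
width: 0.998
grip_force: 0.0
```

```bash
python3 - <<'E'
from h import *
s=bot.read_state();M=R.from_rotvec(s['tcp_rot']).as_matrix()
print(s['time'],s['tool_pos'],np.degrees(np.arctan2(M[1,1],M[0,1])),s['wrist_force'],totool([.522-s['tool_pos'][0],.312-s['tool_pos'][1],.182-s['tool_pos'][2]]))
c=cam('wrist');im=c['img'];cv2.imwrite('pics/w3.png',im)
c=cam('top');im=c['img'][145:270,165:395];cv2.imwrite('pics/t3.png',cv2.resize(im,None,fx=3.4,fy=3.4,interpolation=cv2.INTER_CUBIC))
E
```

```text
11.9833 [0.52216841 0.31285934 0.29850716] 27.189285223297084 [0.0846313  0.72334844 0.1928819 ] [ -0.71166176  -0.49339616 116.50722819]
```

View pics/w3.png

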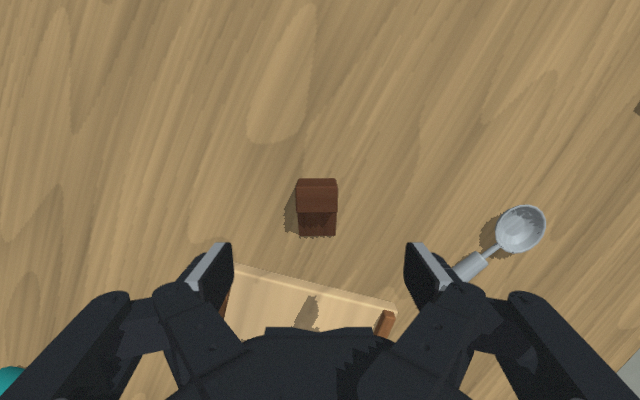

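View pics/t3.png

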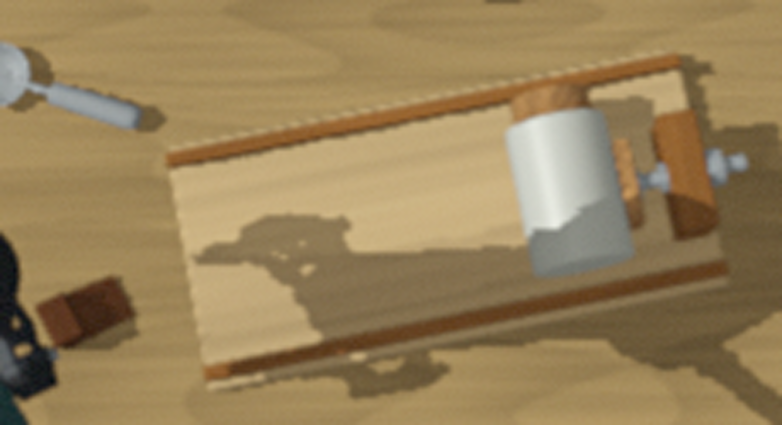

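The wrist view shows the chock block's top at columns 297–337, rows 179–212, aligned with the jaws. The spoon handle end is at about (462,275). The top view shows the jar square and touching the cork pad at crop x ≈ 612.

```bash
python3 - <<'E'
from h import *
c=cam('wrist')
T=ray(c,[[297,179],[337,179],[338,211],[295,211]],.034);t=T.mean(0);N=ray(c,[[299,236],[336,237]],.003).mean(0)
print(T.round(4),t,np.linalg.norm(T[1]-T[0]),np.linalg.norm(T[2]-T[1]),N-t)
s=bot.read_state();v=np.r_[t[:2],.182]-s['tool_pos'];print('tool',totool(v))
print('spoon tip tool',totool(np.r_[ray(c,[[458,280]],.005)[0][:2],0]-s['tool_pos']))
c=cam('top');P=ray(c,np.array([[508,133],[607,107],[634,258],[540,277]])/3.4+[165,145],.056);print('jar',tob(P).round(4),tob(P.mean(0)),P.mean(0))
E
```

```text
[[0.4985 0.3207 0.034 ]
 [0.5279 0.3356 0.034 ]
 [0.5417 0.3113 0.034 ]
 [0.509  0.2947 0.034 ]] [0.51928336 0.31556309 0.034     ] 0.03302985495985401 0.027939032858419248 [ 0.02364037 -0.04557026 -0.031     ]
tool [  4.54098664  -1.46220967 116.64058924]
spoon tip tool [-96.04433163 146.08501089 298.60939818]
jar [[ 0.0513 -0.0534]
 [ 0.0576 -0.13  ]
 [-0.0582 -0.1277]
 [-0.0595 -0.0568]] [[-0.00218951 -0.09197511]] [ 0.60599363 -0.07100624  0.056     ]
```

Emit:
drive_tool:
  increments:
    - {"delta_pos":[1.5,-1,30],"turn":0,"jaw":1}
    - {"delta_pos":[0,0,35],"turn":0,"jaw":0.6}
    - {"delta_pos":[0,0,30],"turn":0,"jaw":0.4}
    - {"delta_pos":[0,0,15],"turn":0,"jaw":0.4}
    - {"delta_pos":[0,0,6],"turn":0,"jaw":0.4}
    - {"delta_pos":[0,0,0],"turn":0,"jaw":0.2}
    - {"delta_pos":[0,0,0],"turn":0,"jaw":0}
    - {"delta_pos":[0,0,0],"turn":0,"jaw":-0.2}
  grip_force: 25

```text
time: 12.85
tool_pos: [0.5224, 0.3133, 0.1846]
tcp_rot: [1.642, 2.677, 0.004]
wrist_force: [-1.8, 0.2, -0.2]
width: 0.414
grip_force: 25.5
```

Emit:
drive_tool:
  increments:
    - {"delta_pos":[0,0,0],"turn":0,"jaw":-0.4}
    - {"delta_pos":[0,0,0],"turn":0,"jaw":-0.6}
    - {"delta_pos":[0,0,0],"turn":0,"jaw":-0.6}
    - {"delta_pos":[0,0,0],"turn":0,"jaw":-0.6}
    - {"delta_pos":[0,0,0],"turn":0,"jaw":-0.6}

```text
time: 13.27
tool_pos: [0.5222, 0.3132, 0.1844]
tcp_rot: [1.641, 2.677, 0.004]
wrist_force: [0.3, -0.5, 6.5]
width: 0.417
grip_force: 26.3
```

Chock gripped. Now lift, turn square and carry it over the lane.

Emit:
drive_tool:
  increments:
    - {"delta_pos":[0,0,-20],"turn":0,"jaw":-0.6}
    - {"delta_pos":[0,0,-30],"turn":0,"jaw":-0.6}
    - {"delta_pos":[0,0,-20],"turn":0.1,"jaw":-0.6}
    - {"delta_pos":[0,0,0],"turn":0.1,"jaw":-0.6}
    - {"delta_pos":[0,0,0],"turn":0.1,"jaw":-0.6}
    - {"delta_pos":[-20,0,0],"turn":0,"jaw":-0.6}
    - {"delta_pos":[-35,2,0],"turn":0,"jaw":-0.6}
    - {"delta_pos":[-35,2,0],"turn":0,"jaw":-0.6}

```text
time: 13.93
tool_pos: [0.5403, 0.2247, 0.2526]
tcp_rot: [-2.02, -2.406, 0.0]
wrist_force: [0.4, -0.0, -1.3]
width: 0.415
grip_force: 25.5
```

Emit:
drive_tool:
  increments:
    - {"delta_pos":[-35,2,0],"turn":0,"jaw":-0.6}
    - {"delta_pos":[-35,2,0],"turn":0,"jaw":-0.6}
    - {"delta_pos":[-35,2,0],"turn":0,"jaw":-0.6}
    - {"delta_pos":[-35,2,0],"turn":0,"jaw":-0.6}
    - {"delta_pos":[-30,2,0],"turn":0,"jaw":-0.6}
    - {"delta_pos":[-20,2,0],"turn":0,"jaw":-0.6}
    - {"delta_pos":[0,0,0],"turn":0,"jaw":-0.6}

```text
time: 14.52
tool_pos: [0.5855, 0.036, 0.2527]
tcp_rot: [2.027, 2.398, -0.001]
wrist_force: [0.4, -0.1, -0.4]
width: 0.415
grip_force: 25.5
```

```bash
python3 - <<'E'
from h import *
s=bot.read_state();M=R.from_rotvec(s['tcp_rot']).as_matrix()
print(s['time'],s['tool_pos'],tob(s['tool_pos']),np.degrees(np.arctan2(M[1,1],M[0,1])),s['wrist_force'],s['width'],totool(np.r_[tow([-.004,.006]),.2034]-s['tool_pos']))
c=cam('wrist');im=c['img'];cv2.imwrite('pics/w4.png',im)
E
```

```text
14.5167 [0.58549199 0.03598077 0.25270605] [[-0.00418639  0.01694023]] 9.587602563454594 [ 0.4353783  -0.11636728 -0.38000656] 0.41512994805322284 [-10.86881025   0.20306696  49.32177316]
```

View pics/w4.png

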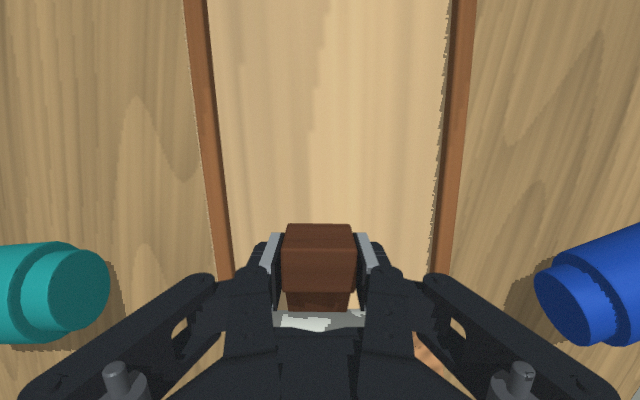

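The wrist view shows the chock held square at columns 282–355, between the battens at about 225 and 440. Lower it and slide it in.

Emit:
drive_tool:
  increments:
    - {"delta_pos":[0,0,20],"turn":0,"jaw":-0.6}
    - {"delta_pos":[0,0,20],"turn":0,"jaw":-0.6}
    - {"delta_pos":[0,0,6],"turn":0,"jaw":-0.6}
    - {"delta_pos":[0,0,2],"turn":0,"jaw":-0.6}
    - {"delta_pos":[0,0,0],"turn":0,"jaw":-0.6}

```text
time: 14.98
tool_pos: [0.5843, 0.0404, 0.204]
tcp_rot: [-2.022, -2.403, 0.002]
wrist_force: [-0.3, -0.0, -0.5]
width: 0.415
grip_force: 25.6
```

Emit:
drive_tool:
  increments:
    - {"delta_pos":[0,0,1],"turn":0,"jaw":-0.6}
    - {"delta_pos":[0,0,0],"turn":0,"jaw":-0.6}

```text
time: 15.15
tool_pos: [0.5854, 0.04, 0.2048]
tcp_rot: [2.022, 2.403, 0.002]
wrist_force: [-0.8, 0.2, -0.4]
width: 0.411
grip_force: 25.6
```

Emit:
drive_tool:
  increments:
    - {"delta_pos":[-6,0,0],"turn":0,"jaw":-0.6}
    - {"delta_pos":[-6,0,0],"turn":0,"jaw":-0.6}
    - {"delta_pos":[-6,0,0],"turn":0,"jaw":-0.6}
    - {"delta_pos":[-6,0,0],"turn":0,"jaw":-0.6}
    - {"delta_pos":[-5,0,0],"turn":0,"jaw":-0.6}
    - {"delta_pos":[-4,0,0],"turn":0,"jaw":-0.6}
    - {"delta_pos":[-3,0,0],"turn":0,"jaw":-0.6}
    - {"delta_pos":[-1,0,0.5],"turn":0,"jaw":-0.6}

```text
time: 15.82
tool_pos: [0.5913, 0.0024, 0.2032]
tcp_rot: [2.024, 2.402, 0.0]
wrist_force: [0.2, -0.4, 0.2]
width: 0.416
grip_force: 25.6
```

Emit:
drive_tool:
  increments:
    - {"delta_pos":[-1,0,0.5],"turn":0,"jaw":-0.6}
    - {"delta_pos":[-1,0,0],"turn":0,"jaw":-0.6}
    - {"delta_pos":[0,0,0],"turn":0,"jaw":-0.6}

```text
time: 16.07
tool_pos: [0.5914, 0.0011, 0.2025]
tcp_rot: [-2.023, -2.403, 0.0]
wrist_force: [0.2, -0.4, -1.2]
width: 0.419
grip_force: 25.6
```

Emit:
drive_tool:
  increments:
    - {"delta_pos":[-1,0,0],"turn":0,"jaw":-0.6}
    - {"delta_pos":[-1,0,0],"turn":0,"jaw":-0.6}
    - {"delta_pos":[0,0,0],"turn":0,"jaw":-0.6}

```text
time: 16.32
tool_pos: [0.5918, -0.0008, 0.2027]
tcp_rot: [2.023, 2.403, -0.0]
wrist_force: [-0.5, -0.1, 0.1]
width: 0.417
grip_force: 25.6
```

Emit:
drive_tool:
  increments:
    - {"delta_pos":[-1,0,0],"turn":0,"jaw":-0.6}
    - {"delta_pos":[-1,0,0],"turn":0,"jaw":-0.6}
    - {"delta_pos":[-1,0,0],"turn":0,"jaw":-0.6}
    - {"delta_pos":[0,0,0],"turn":0,"jaw":-0.6}

```text
time: 16.65
tool_pos: [0.5923, -0.004, 0.2027]
tcp_rot: [2.024, 2.403, -0.0]
wrist_force: [0.8, 0.1, -1.0]
width: 0.417
grip_force: 25.6
```

Emit:
drive_tool:
  increments:
    - {"delta_pos":[-1,0,0],"turn":0,"jaw":-0.6}
    - {"delta_pos":[-0.5,0,0],"turn":0,"jaw":-0.6}
    - {"delta_pos":[0,0,0],"turn":0,"jaw":-0.6}

```text
time: 16.9
tool_pos: [0.5925, -0.0053, 0.2026]
tcp_rot: [-2.024, -2.403, 0.0]
wrist_force: [-0.5, 1.3, -0.8]
width: 0.417
grip_force: 25.5
```

Emit:
drive_tool:
  increments:
    - {"delta_pos":[-0.5,0,0],"turn":0,"jaw":-0.6}
    - {"delta_pos":[-0.5,0,0],"turn":0,"jaw":-0.6}
    - {"delta_pos":[0,0,0],"turn":0,"jaw":-0.6}

```text
time: 17.15
tool_pos: [0.5926, -0.0061, 0.2025]
tcp_rot: [-2.023, -2.402, -0.0]
wrist_force: [-0.0, 1.7, -1.2]
width: 0.418
grip_force: 25.4
```

Light contact with the jar, about 1.7 N. Now release and back off upward.

Emit:
drive_tool:
  increments:
    - {"delta_pos":[0,0,0.4],"turn":0,"jaw":-0.6}
    - {"delta_pos":[0,0,0],"turn":0,"jaw":-0.1}
    - {"delta_pos":[0,0,0],"turn":0,"jaw":0.1}
    - {"delta_pos":[0,0,0],"turn":0,"jaw":0.4}
    - {"delta_pos":[0,0,0],"turn":0,"jaw":0.4}
    - {"delta_pos":[0,0,0],"turn":0,"jaw":0.4}

```text
time: 17.65
tool_pos: [0.5928, -0.0063, 0.2024]
tcp_rot: [2.023, 2.403, 0.0]
wrist_force: [-0.3, -0.2, 0.5]
width: 0.702
grip_force: 0.0
```

Emit:
drive_tool:
  increments:
    - {"delta_pos":[0,0,-10],"turn":0,"jaw":0.4}
    - {"delta_pos":[0,0,-20],"turn":0,"jaw":0.4}
    - {"delta_pos":[0,0,-30],"turn":0,"jaw":0.4}
    - {"delta_pos":[30,0,-25],"turn":0,"jaw":0.4}
    - {"delta_pos":[40,0,0],"turn":0,"jaw":0.4}
    - {"delta_pos":[40,0,0],"turn":0,"jaw":0.4}
    - {"delta_pos":[40,0,0],"turn":0,"jaw":0.4}
    - {"delta_pos":[40,0,0],"turn":0,"jaw":0.4}

```text
time: 18.32
tool_pos: [0.5601, 0.1825, 0.2888]
tcp_rot: [2.024, 2.401, 0.002]
wrist_force: [1.1, -0.3, -0.3]
width: 0.702
grip_force: 0.0
```

Emit:
drive_tool:
  increments:
    - {"delta_pos":[40,0,0],"turn":0,"jaw":0.4}
    - {"delta_pos":[20,0,0],"turn":0,"jaw":0.4}
    - {"delta_pos":[0,0,0],"turn":0,"jaw":0.4}

```text
time: 18.57
tool_pos: [0.5493, 0.2441, 0.2884]
tcp_rot: [-2.018, -2.407, -0.004]
wrist_force: [0.4, -0.2, -0.3]
width: 0.699
grip_force: 0.0
```

```bash
python3 - <<'E'
from h import *
s=bot.read_state();print(s['time'],s['tool_pos'])
c=cam('top');im=c['img'][145:270,165:395];cv2.imwrite('pics/t5.png',cv2.resize(im,None,fx=3.4,fy=3.4,interpolation=cv2.INTER_CUBIC))
E
```

```text
18.5667 [0.54934173 0.24414861 0.28841448]
```

View pics/t5.png

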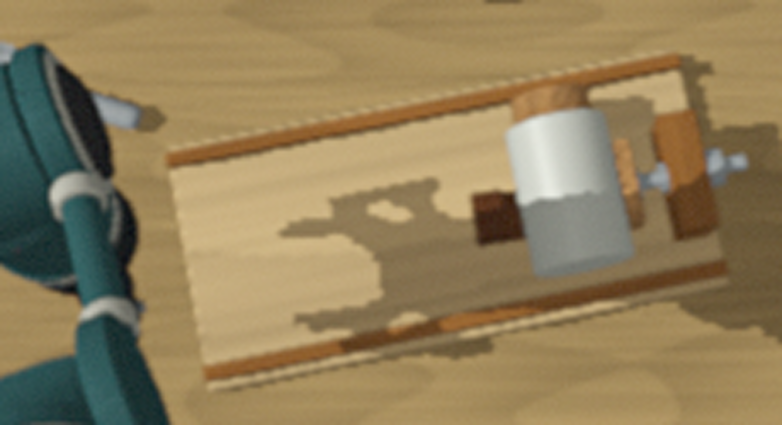

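The top view shows the chock at crop (474–520, 190–245), tucked under the jar, and the jar against the cork at x ≈ 612, unchanged. One quick distance check, then hand in.

```bash
python3 - <<'E'
from h import *
c=cam('top')
P=ray(c,np.array([[473,196],[480,244]])/3.4+[165,145],.052);a=tob(P);print(a.round(4),'dist',a[:,1].mean()-.012+.092)
if .053<a[:,1].mean()-.012+.092<.069: print(bot.finish_job())
E
```

```text
[[ 0.0098 -0.0192]
 [-0.0267 -0.0179]] dist 0.06144693084326086
the job is handed in; nothing more can be done
None
```

The job is handed in: the jar was held against the cork at about 6 N for about a second, then eased off and still touching it. The chock sits about 61 mm from the jar's axis, nose under its side. I haven't seen the verdict.

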